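# Show the tripped valve to the inspection camera

### The arm

A 6-joint arm with a two-finger parallel gripper is mounted at the origin on the work surface. World frame = base frame: x ahead of the robot, y to its left, z up, the work surface at z = 0. Lengths are in m, angles in rad, forces in N, time in s.
With the tool pointing down it reaches from about 0.375 to 0.9 m from the base axis. Payload 3.1 kg.
Tool frame: the origin (TCP) lies on the centre line of the jaws, within the pads' length; the fingertips stand 22 mm ahead of it and the grasp point (between the pads) lies 3 mm ahead of it; z points along the fingers, y is the line along which they close (so a half turn about z gives the same grasp; the last joint's range is limited). The gripper opens to 87 mm and grips with 3 to 60 N. Pads are 19 mm wide; open, the fingers measure 117 mm over their backs; the gripper's body (75 mm by 190 mm) begins 51 mm behind the grasp point.
Start: joints at [1.157, 0.527, 1.433, -0, 1.181, -0.178], TCP at [0.145, 0.608, 0.245] pointing down, gripper open.
Joint ranges: [-3.08, 3.08], [-0.75, 2.2], [0.22, 2.44], [-1.43, 4.57], [0, 2.65], [-2.85, 2.85]. Speed limits (rad/s): [2.79, 2.79, 3.14, 3.14, 3.14, 3.14].

### API

Orientations are given as [roll, pitch, yaw] about the fixed x, y, z axes, in that order (R = Rz(yaw) Ry(pitch) Rx(roll)).
In Python, from rig import * gives the robot as it stands. Calls block until the motion is done:
- move_pose(position, orientation): joint-space move of the TCP to a pose.
- move_straight(position, orientation=None, rate=0.15, max_force=None): straight line of the TCP; orientation=None keeps the orientation; rate is the mean speed in m/s. With max_force (N) it stops when the force on the tool has changed by that much, and returns True; else False.
- set_joints(angles): joint-space move.
- grip(opening, effort=None): finger opening in m; effort is the grip in N (None keeps the last); returns when the fingers have stopped.
- wait(seconds).
- solve_ik(position, orientation): joint angles nearest the present ones, or None.
- observe(): the state.
- get_image(name): name is "side" or "top"; returns the picture (384x512x3 uint8, red, green, blue); there is no depth.
- camera_params(name): a dict with "K" (3x3 intrinsics, pixels), "view" (4x4, takes a point from world to camera coordinates). Camera axes: x right, y up, looking along -z (the intrinsics and any distortion apply to the point x, -y, -z); pixel columns grow to the right and rows downward; lengths in m; the calibration is good to about 2 mm. A picture is of the moment at which its call begins. camera_params takes no time and is no camera call.
A pose or a line that the arm cannot do raises PlanningError and nothing moves.
- finish_job(): hands the job in; it is judged then, once.
The state is a dict: "time_s": time; "q": joint angles; "dq": joint speeds; "joint_efforts": joint torques, N m; "tcp_pos": TCP position; "tool_rot": TCP orientation; "force": force on the tool from outside, world axes, zero at the start; "moment": the same for the moment, N m; "gripper_width": finger opening in m; "finger_force": force on a finger pad.
Only numpy, scipy, OpenCV 4.12 (cv2) and the standard library are available. Lean on these libraries where they do the work, as an engineer would, in place of code of your own. Each camera call takes 0.05 s, during which the arm holds its last target. There are 200 camera calls.

### The job

One of the three valves on the amplifier chassis has tripped: its little white flag stands upright, while the flags of the other two lie flat. Pull that valve out and hold it up in front of the inspection camera, its pin end facing the lens, the valve in line with the lens axis and the underside of its base 100 mm from the lens, and finish while still holding it there without moving. Do not touch the camera, and leave the other valves and everything else on the bench where they are.

Things in the scene. Friction and masses are not known exactly. Their poses are not given: they have to be found in the camera images.
- chassis: fixed aluminium box 150 x 380 x 60 mm (own x, y, z); origin: centre of the underside, z up. Three valve sockets at x = -30, y = -130, -40, +50 mm; 70 mm further in +x of each a trip flag; on top a transformer 58 mm high, about 75 x 70 mm, at x = 0, y = +135 mm. A gripper closing along y, its fingers going down between the valves, has most room
- socket_0 (a point): point on the chassis: centre of the mouth of a valve socket, level with the chassis top; z is up. Socket i holds valve_i at the start
- socket_1 (a point): point on the chassis: centre of the mouth of a valve socket, level with the chassis top; z is up. Socket i holds valve_i at the start
- socket_2 (a point): point on the chassis: centre of the mouth of a valve socket, level with the chassis top; z is up. Socket i holds valve_i at the start
- valve_0: power valve (glass tube), loose in socket 0: 104 mm tall, black base 33 mm across, 26 mm high, glass bulb 32 mm across from 26 to 90 mm, silvery dome. Origin: centre of the underside of the base; z from base to top. Pins below (9 mm) are looks only. About 80 g. Stands 14 mm deep in the socket, 3 mm play; 90 mm show. Pulls straight up freely. All three are alike
- valve_1: power valve (glass tube), loose in socket 1: 104 mm tall, black base 33 mm across, 26 mm high, glass bulb 32 mm across from 26 to 90 mm, silvery dome. Origin: centre of the underside of the base; z from base to top. Pins below (9 mm) are looks only. About 80 g. Stands 14 mm deep in the socket, 3 mm play; 90 mm show. Pulls straight up freely. All three are alike
- valve_2: power valve (glass tube), loose in socket 2: 104 mm tall, black base 33 mm across, 26 mm high, glass bulb 32 mm across from 26 to 90 mm, silvery dome. Origin: centre of the underside of the base; z from base to top. Pins below (9 mm) are looks only. About 80 g. Stands 14 mm deep in the socket, 3 mm play; 90 mm show. Pulls straight up freely. All three are alike
- flag_up: the one upright trip flag, fixed: white tab 20 mm wide (y), 3 mm thick (x), tip 40 mm above the chassis top. Origin: its foot on the chassis top. It belongs to the valve whose socket is nearest (70 mm off in the chassis -x direction; others over 110 mm). The other two flags lie flat, 9 mm high
- inspection_camera: fixed camera stand: dark foot 100 x 100 x 14 mm centred 20 mm from the origin in +x, post at x = 45 mm, grey head 48 mm square, black lens barrel 34 mm across. Origin on the bench straight below the lens front; z up. The lens looks to the stand's -x side (roughly at the robot) and up, 55 degrees above level
- lens: lens of the camera. Origin: centre of the lens front, 95 mm above the bench; z: viewing direction out of the lens, 35 degrees from vertical. In the right pose the valve origin lies at (0, 0, 100 mm) in this frame with the valve z parallel to this z (top end away from the lens). Turn about the valve's own axis does not matter
- screwdriver: bystander: screwdriver lying in front of the chassis; origin on the underside
- tape: bystander: roll of white tape lying flat, 90 mm across, 24 mm high; origin: centre of the underside
- carton: bystander: closed cardboard valve carton lying behind the chassis (+x side), 50 x 115 x 50 mm; origin: centre of the underside
- cleaner_can: bystander: can 52 mm across, 150 mm tall; origin: centre of the underside
- oil_bottle: bystander: bottle 48 mm across, 110 mm tall; origin: centre of the underside
- mug: bystander: white mug, 80 mm across, 90 mm tall, handle at its +y; origin: centre of the underside
- pedal: bystander: aluminium effects-pedal case, 115 x 65 x 38 mm; origin: centre of the underside

How it is judged:
On the way:
1. the valve with the upright flag is pulled out of its socket, held by the gripper (((horizontal distance between flag_up and socket_0 below 0.085 m and z of valve_0 in the frame of chassis above 0.07 m and contact force between the fingers and valve_0 above 1 N) or (horizontal distance between flag_up and socket_1 below 0.085 m and z of valve_1 in the frame of chassis above 0.07 m and contact force between the fingers and valve_1 above 1 N) or (horizontal distance between flag_up and socket_2 below 0.085 m and z of valve_2 in the frame of chassis above 0.07 m and contact force between the fingers and valve_2 above 1 N))), for 0.1 s.
At the end, for the whole second after the job is handed in: The flagged valve is gripped and still, touching neither camera nor chassis: underside of its base within 15 mm of the lens axis (each way), 80 to 120 mm from the lens, pins to the lens, axis within 0.2 rad, over 130 mm above the bench; other valves within 12 mm of their start (((horizontal distance between flag_up and socket_0 below 0.085 m and x of valve_0 in the frame of lens between -0.015 and 0.015 m and y of valve_0 in the frame of lens between -0.015 and 0.015 m and z of valve_0 in the frame of lens between 0.08 and 0.12 m and angle between the z axis of valve_0 and the z axis of lens, either way round below 0.2 rad and angle between valve_0's own z axis and vertical below 1.2 rad and height (world z) of valve_0 above 0.13 m and contact force between the fingers and valve_0 above 1 N and linear speed of valve_0 below 0.02 m/s and angular speed of valve_0 below 0.2 rad/s and contact force between valve_0 and inspection_camera below 0.3 N and contact force between valve_0 and chassis below 0.3 N and distance of each of valve_1, valve_2 from where it was at the start of the episode below 0.012 m) or (horizontal distance between flag_up and socket_1 below 0.085 m and x of valve_1 in the frame of lens between -0.015 and 0.015 m and y of valve_1 in the frame of lens between -0.015 and 0.015 m and z of valve_1 in the frame of lens between 0.08 and 0.12 m and angle between the z axis of valve_1 and the z axis of lens, either way round below 0.2 rad and angle between valve_1's own z axis and vertical below 1.2 rad and height (world z) of valve_1 above 0.13 m and contact force between the fingers and valve_1 above 1 N and linear speed of valve_1 below 0.02 m/s and angular speed of valve_1 below 0.2 rad/s and contact force between valve_1 and inspection_camera below 0.3 N and contact force between valve_1 and chassis below 0.3 N and distance of each of valve_0, valve_2 from where it was at the start of the episode below 0.012 m) or (horizontal distance between flag_up and socket_2 below 0.085 m and x of valve_2 in the frame of lens between -0.015 and 0.015 m and y of valve_2 in the frame of lens between -0.015 and 0.015 m and z of valve_2 in the frame of lens between 0.08 and 0.12 m and angle between the z axis of valve_2 and the z axis of lens, either way round below 0.2 rad and angle between valve_2's own z axis and vertical below 1.2 rad and height (world z) of valve_2 above 0.13 m and contact force between the fingers and valve_2 above 1 N and linear speed of valve_2 below 0.02 m/s and angular speed of valve_2 below 0.2 rad/s and contact force between valve_2 and inspection_camera below 0.3 N and contact force between valve_2 and chassis below 0.3 N and distance of each of valve_0, valve_1 from where it was at the start of the episode below 0.012 m))); the arm keeps its last pose, push and grip.
It fails at once if one of the other valves is disturbed (moved over 25 mm) ((not (horizontal distance between flag_up and socket_0 below 0.085 m) and distance of valve_0 from where it was at the start of the episode above 0.025 m) or (not (horizontal distance between flag_up and socket_1 below 0.085 m) and distance of valve_1 from where it was at the start of the episode above 0.025 m) or (not (horizontal distance between flag_up and socket_2 below 0.085 m) and distance of valve_2 from where it was at the start of the episode above 0.025 m)).
It fails at once if the inspection camera is touched (contact force between anything else and inspection_camera above 1 N).
It fails at once if a bystander is moved over 30 mm (distance of any of screwdriver, tape, carton, cleaner_can, oil_bottle, mug, pedal from where it was at the start of the episode above 0.03 m).
It also fails if it takes over 35 s, if anything falls off the work surface, if the arm or the gripper's body presses on something with over 40 N, if the wrist force passes 120 N, or if a joint passes its speed limit or range.

## Working session

There is one attempt and no reset: what is moved stays moved. The work goes in short steps, each a Python script; the robot and the scene stay as the last script left them, time stands still between calls to the robot, and variables do not carry over. Pictures are saved under pics/ and viewed, at most 10 in all, crops included, and the job is handed in when it is done.

```bash
mkdir -p pics; python3 - <<'E'
from rig import *
import cv2
for n in("side","top"):
    cv2.imwrite(f"pics/{n}0.png",get_image(n)[:,:,::-1]); p=camera_params(n); print(n,p)
print(observe())
E
```

```text
side {'K': array([[427.03204805,   0.        , 256.82465702],
       [  0.        , 427.03204805, 196.82591807],
       [  0.        ,   0.        ,   1.        ]]), 'view': array([[ 0.99968053, -0.02057726,  0.01467676, -0.54108823],
       [ 0.0019358 ,  0.6413086 ,  0.76728061, -0.02355817],
       [-0.02520086, -0.76700708,  0.64114356, -1.22976412],
       [ 0.        ,  0.        ,  0.        ,  1.        ]])}
top {'K': array([[423.14668072,   0.        , 250.50699262],
       [  0.        , 423.14668072, 192.20510865],
       [  0.        ,   0.        ,   1.        ]]), 'view': array([[ 0.0021784 , -0.99988238,  0.01518173, -0.08762764],
       [ 0.99445905,  0.00376173,  0.10505733, -0.54656659],
       [-0.10510208,  0.01486875,  0.99435028, -1.52584594],
       [ 0.        ,  0.        ,  0.        ,  1.        ]])}
{'time_s': 0.1, 'q': array([ 1.15752648e+00,  5.28398055e-01,  1.43377164e+00, -1.05333968e-06,
        1.18139913e+00, -1.78529932e-01]), 'dq': array([ 0.00088193, -0.00156348, -0.0025409 ,  0.00093558,  0.00053307,
        0.00077604]), 'joint_efforts': array([-1.25912406e-04, -4.40987206e+01, -1.77150500e+01,  6.34612190e-02,
        5.33189694e-02, -4.10324139e-05]), 'tcp_pos': array([0.14510706, 0.60728814, 0.24365498]), 'tool_rot': array([-3.13964772e+00, -3.49976213e-04,  2.90685280e+00]), 'force': array([-0.48997278, -0.3746585 , -0.11136502]), 'moment': array([-0.00359055, -0.02570778, -0.02692444]), 'finger_force': 0.0, 'gripper_width': 0.08714026819609845}
```

View pics/side0.png

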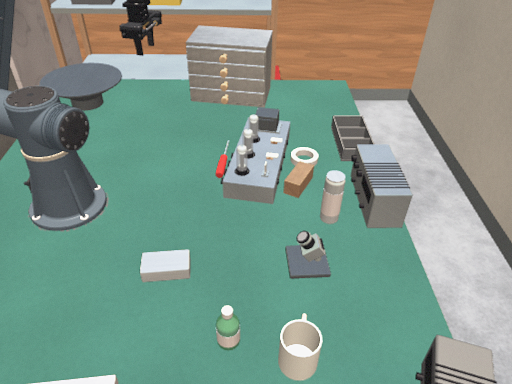

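View pics/top0.png

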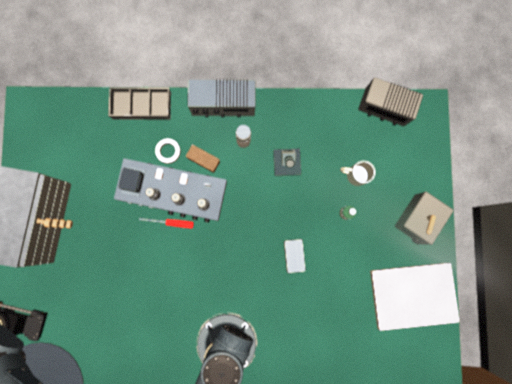

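```bash
python3 - <<'E'
import cv2
t=cv2.imread("pics/top0.png")[135:235,105:305]; cv2.imwrite("pics/tc.png",cv2.resize(t,None,fx=4,fy=4,interpolation=2))
t=cv2.imread("pics/side0.png")[100:285,205:350]; cv2.imwrite("pics/sc.png",cv2.resize(t,None,fx=3.2,fy=3.2,interpolation=2))
E
```

```text
(no output)
```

View pics/tc.png

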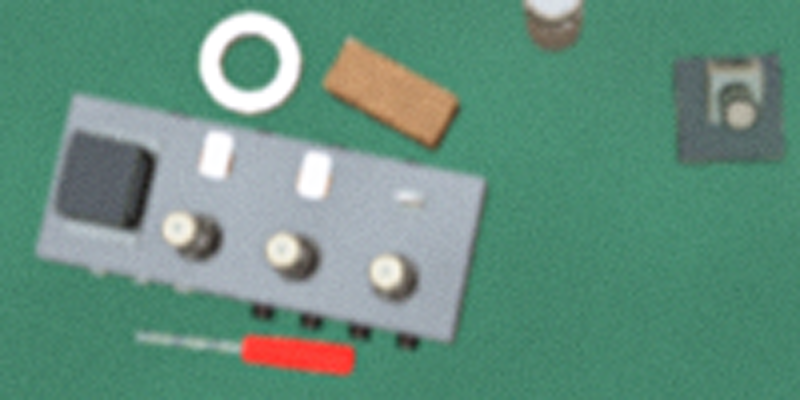

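View pics/sc.png

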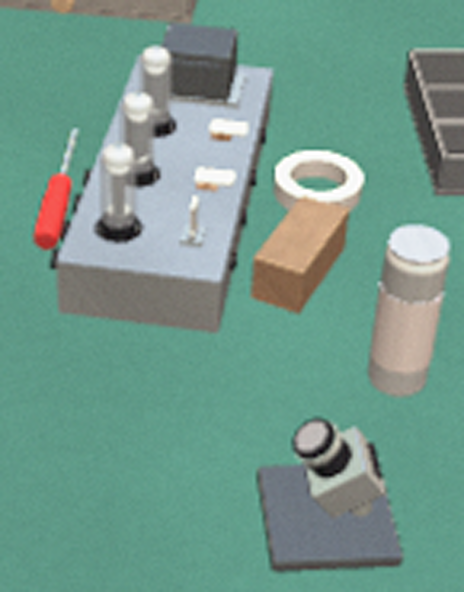

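```bash
cat >h.py <<'E'
import numpy as np, cv2
from rig import *
from scipy.optimize import least_squares
P={n:camera_params(n) for n in("side","top")}
def proj(n,X):
    X=np.atleast_2d(X); V=P[n]["view"]; c=X@V[:3,:3].T+V[:3,3]; c=c*[1,-1,-1]
    u=c@P[n]["K"].T; return u[:,:2]/u[:,2:]
def T(c,off,s): return (np.array(c,float)+.5)/s-.5+off
def tr(p,X):
    c,s=np.cos(p[2]),np.sin(p[2]); X=np.array(X,float); return np.c_[X[:,0]*c-X[:,1]*s+p[0],X[:,0]*s+X[:,1]*c+p[1],X[:,2]]
def fit(obs,p0):
    # obs: (cam, crop px, model pt)
    px=np.array([T(c,(105,135),4) if n=="top" else T(c,(205,100),3.2) for n,c,_ in obs]); M=[m for *_,m in obs]
    def f(p):
        W=tr(p,M); return np.concatenate([proj(o[0],w)[0]-q for o,w,q in zip(obs,W,px)])
    r=least_squares(f,p0,loss="soft_l1"); return r.x,f(r.x).reshape(-1,2).round(1)
E
cat >fit.py <<'E'
from h import *
ch=[("top",(75,93),(.075,.19,.06)),("top",(487,178),(.075,-.19,.06)),("top",(37,250),(-.075,.19,.06)),("top",(448,332),(-.075,-.19,.06)),
("side",(63,262),(-.075,-.19,.06)),("side",(222,287),(.075,-.19,.06)),("side",(273,68),(.075,.19,.06)),
("side",(60,310),(-.075,-.19,0)),("side",(218,330),(.075,-.19,0)),
("top",(388,271),(-.03,-.13,.148)),("top",(285,249),(-.03,-.04,.148)),("top",(180,228),(-.03,.05,.148)),
("side",(117,150),(-.03,-.13,.148)),("side",(137,99),(-.03,-.04,.148)),("side",(155,53),(-.03,.05,.148)),
("side",(119,230),(-.03,-.13,.06)),
("top",(409,197),(.04,-.13,.04+.06)),("side",(195,200),(.04,-.13,.1))]
print(fit(ch,[.6,.25,-.2]))
st=[("top",(675,60),(.07,.05,.014)),("top",(779,53),(.07,-.05,.014)),("top",(786,158),(-.03,-.05,.014)),("top",(680,163),(-.03,.05,.014)),
("side",(258,468),(-.03,.05,.014)),("side",(385,462),(.07,.05,.014)),("side",(402,560),(.07,-.05,.014)),("side",(270,566),(-.03,-.05,.014)),
("top",(741,115),(0,0,.095)),("side",(315,440),(0,0,.095))]
for s in(st,st[:8],st[8:]+st[:1]): print(fit(s,[.7,-.2,0]))
E
python3 fit.py
```

```text
(array([ 0.55419728,  0.20309761, -0.20200881]), array([[ 0.1,  0.3],
       [-0.1,  0.3],
       [-0.2,  1.4],
       [ 0.9,  2.6],
       [-1.8,  0. ],
       [ 0.2, -1.3],
       [ 0.5,  0.6],
       [-0.1,  1. ],
       [ 0.6,  1.3],
       [-0.3,  0.1],
       [-0.6,  0.2],
       [-0.3,  0. ],
       [ 0.8, -0.3],
       [ 0.7, -0.6],
       [ 0.7, -0.8],
       [ 0.4, -0.3],
       [ 0.2,  0.3],
       [ 0.3,  0.8]]))
(array([ 0.64321703, -0.22579551,  0.03469391]), array([[ 0.4, -0.5],
       [ 1. ,  0.5],
       [ 0.4,  0.6],
       [ 0.2,  0.1],
       [ 0.3, -0.6],
       [-1. ,  0.2],
       [ 1. , -0.4],
       [ 1. , -0.8],
       [ 0.3,  0. ],
       [-0.7, -0.6]]))
(array([ 0.64274821, -0.22561847,  0.03322049]), array([[ 0.4, -0.4],
       [ 1. ,  0.6],
       [ 0.4,  0.7],
       [ 0.1,  0.2],
       [ 0.1, -0.6],
       [-1.1,  0.1],
       [ 0.8, -0.4],
       [ 0.7, -0.9]]))
(array([ 0.64421911, -0.22658251,  0.07750002]), array([[ 0.6, -0.2],
       [-0.3, -0.3],
       [-0.1, -0.1]]))
```

```bash
cat >>h.py <<'E'
from scipy.spatial.transform import Rotation as Ro
CH=[.5542,.2031,-.202]; LX=np.array([.6432,-.2258,.095]); LY=.045
d=np.array([-np.cos(LY)*np.cos(np.radians(55)),-np.sin(LY)*np.cos(np.radians(55)),np.sin(np.radians(55))])
def rpy(z,y):
    z=np.array(z)/np.linalg.norm(z); y=np.array(y)-np.dot(y,z)*z; y/=np.linalg.norm(y)
    return Ro.from_matrix(np.c_[np.cross(y,z),y,z]).as_euler("xyz")
S0=tr(CH,[(-.03,-.13,.06)])[0]; YC=np.array([-np.sin(CH[2]),np.cos(CH[2]),0]); YL=np.array([-np.sin(LY),np.cos(LY),0])
H=.068
E
python3 - <<'E'
from h import *
print(S0)
g=S0+[0,0,-.014+H+.003]
for s in(1,-1):
    o=rpy([0,0,-1],s*YC); of=rpy(-d,s*YL)
    print(s,o,[solve_ik(g+[0,0,k],o) for k in(0,.15)])
    for k in(0,.05,.1): print(k,solve_ik(LX+d*(.1+H+.003+k),of))
E
```

```text
[0.4987282  0.08176213 0.06      ]
1 [3.14159265 0.         2.93959265] [array([-0.05894371,  0.57106199,  1.84317083,  0.        ,  0.72735984,
       -1.42774003]), array([-0.05894371,  0.33786212,  1.7008264 ,  0.        ,  1.10290414,
       -1.42774003])]
0 None
0.05 None
0.1 None
-1 [ 3.14159265  0.         -0.202     ] [array([-5.89437056e-02,  5.71061988e-01,  1.84317083e+00, -4.44089210e-16,
        7.27359838e-01,  1.71385262e+00]), array([-5.89437056e-02,  3.37862117e-01,  1.70082640e+00, -4.44089210e-16,
        1.10290414e+00,  1.71385262e+00])]
0 [-0.80431633  0.39513246  1.92153562  0.89598598  0.5842114   0.01479766]
0.05 [-0.8561825   0.29458065  1.92933439  0.80291948  0.67531362  0.08849766]
0.1 [-0.91355721  0.19579375  1.92415388  0.72797515  0.78309197  0.14532677]
```

```bash
python3 - <<'E'
from h import *
g=S0+[0,0,-.014+H+.003]; o=rpy([0,0,-1],-YC)
move_pose(g+[0,0,.13],o)
print(move_straight(g,rate=.1,max_force=8), observe()["tcp_pos"]-g)
for n in("side","top"): cv2.imwrite(f"pics/{n}1.png",get_image(n)[:,:,::-1])
a=cv2.imread("pics/side1.png")[100:200,205:305];b=cv2.imread("pics/top1.png")[150:250,150:250]
cv2.imwrite("pics/1.png",cv2.resize(np.hstack([a,b]),None,fx=4,fy=4,interpolation=2))
s=observe();print(s["time_s"],s["force"])
E
```

```text
False [4.37656887e-04 7.52129876e-06 5.10249368e-04]
3.9083 [-0.22480559 -0.22991488  0.02736732]
```

View pics/1.png

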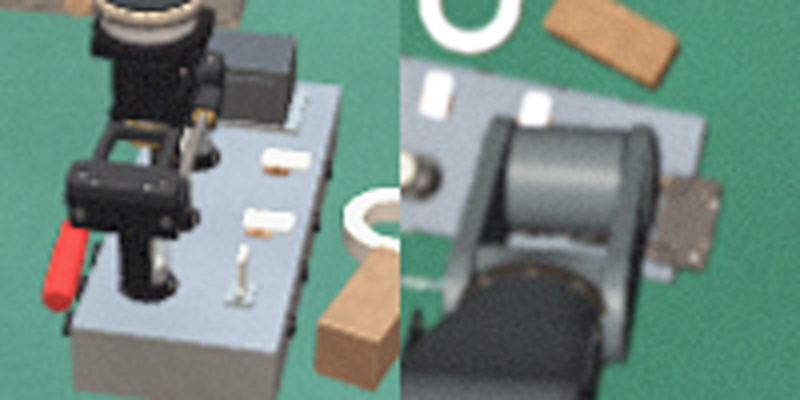

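The side view (left) shows the near finger in front of the flagged valve, centred on its dark base near (147,283). The flag stands at (242,270) and nothing has been disturbed. I'll grip and lift.

```bash
python3 - <<'E'
from h import *
g=S0+[0,0,-.014+H+.003]; of=rpy(-d,-YL)
grip(0.02,25); s=observe(); print(s["gripper_width"],s["finger_force"],s["force"])
move_straight(g+[0,0,.17],rate=.12)
move_pose(LX+d*(.1+H+.003+.06),of)
s=observe(); print(s["time_s"],s["gripper_width"],s["finger_force"],s["tcp_pos"]-LX-d*(.231))
for n in("side","top"): cv2.imwrite(f"pics/{n}2.png",get_image(n)[:,:,::-1])
# predicted valve points in crop
a=cv2.imread("pics/side2.png")[160:290,240:370];b=cv2.imread("pics/top2.png")[120:250,230:360]
for im,n,o in((a,"side",(240,160)),(b,"top",(230,120))):
    print(n,(proj(n,[LX+d*k for k in(0,.16,.186,.264)])-o)*3)
cv2.imwrite("pics/2.png",cv2.resize(np.hstack([a,b]),None,fx=3,fy=3,interpolation=2))
E
```

```text
0.031697165688383704 24.999952984526317 [ 0.51741017 -0.23345498 -0.01404633]
7.8583 0.031501124946546416 24.999899429867583 [ 6.49934150e-05  6.12071188e-04 -1.99332668e-04]
side [[187.14150983 229.77740567]
 [ 75.89881982 105.60374521]
 [ 55.74993479  83.11273201]
 [ -8.7662076   11.09716353]]
top [[180.65323073 130.25851379]
 [198.39991242 193.52413696]
 [201.63382605 205.05280271]
 [212.02940054 242.112266  ]]
```

View pics/2.png

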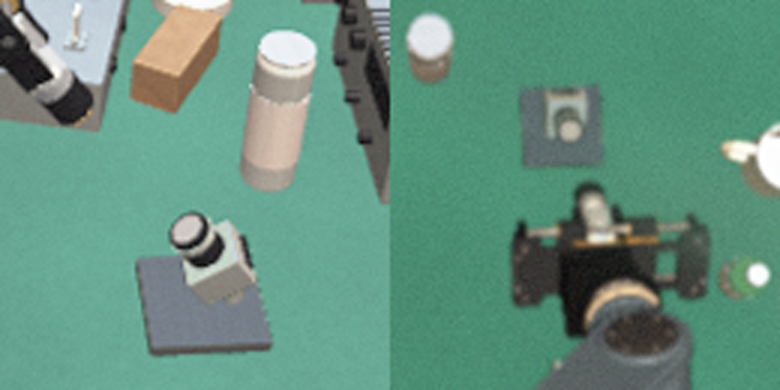

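The valve is held in line with the axis. In the side view its base end is near (78,110), against a prediction of (76,106). The lens is at (187,228), predicted (187,230). In the top view the base end is near (587,187), and its near surface fits the model. I'll move in along the axis.

```bash
python3 - <<'E'
from h import *
of=rpy(-d,-YL)
move_straight(LX+d*(.1+H+.003),of,rate=.06); wait(.5)
s=observe(); print(s["time_s"],s["gripper_width"],s["finger_force"],s["tcp_pos"]-LX-d*.171,abs(s["dq"]).max())
for n in("side","top"): cv2.imwrite(f"pics/{n}3.png",get_image(n)[:,:,::-1])
a=cv2.imread("pics/side3.png")[160:290,240:370];b=cv2.imread("pics/top3.png")[120:250,230:360]
for im,n,o in((a,"side",(240,160)),(b,"top",(230,120))):
    print(n,(proj(n,[LX+d*k for k in(0,.1,.126)])-o)*3)
cv2.imwrite("pics/3.png",cv2.resize(np.hstack([a,b]),None,fx=3,fy=3,interpolation=2))
E
```

```text
9.6083 0.0315722482428542 24.999889231448833 [-2.54406018e-05 -3.30393894e-06  7.91044312e-05] 0.002089035870358859
side [[187.14150983 229.77740567]
 [120.05610664 154.89392275]
 [101.30789559 133.96639939]]
top [[180.65323073 130.25851379]
 [191.33365003 168.333428  ]
 [194.33031029 179.01630281]]
```

View pics/3.png

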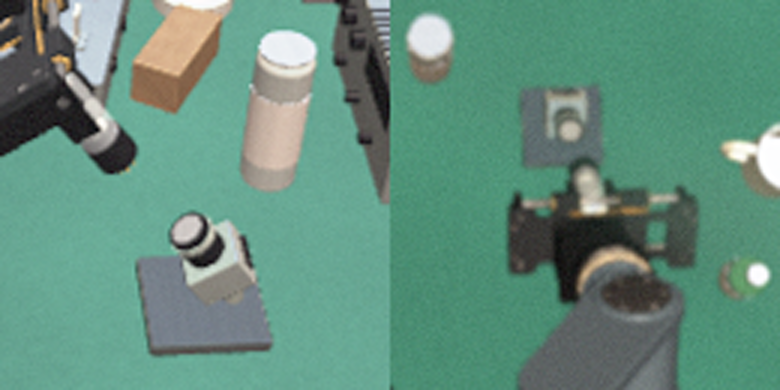

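The base end shows near (122,159) in the side view, predicted (120,155), and near (582,163) in the top view, predicted (581,168). It lies along the lens axis, so the error is only a few millimetres and within tolerance.

```bash
python3 -c "
from rig import *
print(finish_job())"
```

```text
the job is handed in; nothing more can be done
None
```

I pulled valve_0, the one with the upright flag, and handed the job in with it held still, pins to the lens, base about 100 mm away and within a few mm by the pictures; the verdict was not reported back.

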